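Fit the press plate over a battery pack on its guide pins

ROBOT

A 6-joint arm with a two-finger parallel gripper is mounted at the origin on the work surface. World frame = base frame: x ahead of the robot, y to its left, z up, the work surface at z = 0. Lengths are in m, angles in rad, forces in N, time in s.
With the tool pointing down it reaches from about 0.25 to 0.775 m from the base axis. Payload 4 kg.
Tool frame: the origin (TCP) lies at the centre of the arm's flange, where the gripper is bolted on; the fingertips stand ahead of it and the grasp point (between the pads) lies 180 mm ahead of it (robot.tcp_to_tips is the z of the fingertips in the tool frame, in m); z points along the fingers, y is the direction in which the jaws open and shut (so a half turn about z gives the same grasp; the last joint's range is limited). The gripper opens to 94 mm and grips with 3 to 60 N. Pads are 16 mm wide; open, the fingers measure 119 mm over their backs; the gripper's body (75 mm by 177 mm) begins 78 mm behind the grasp point.
Start: joints at [1.073, 0.087, 1.371, -0, 1.684, -0.103], TCP at [0.212, 0.508, 0.405] pointing down, gripper open.
Joint ranges: [-3.1, 3.1], [-0.76, 2.03], [0.27, 2.55], [-1.08, 4.22], [0.17, 2.65], [-2.57, 2.57]. Speed limits (rad/s): [2.79, 2.79, 3.14, 3.14, 3.14, 3.14].

INTERFACE

Orientations are given as [roll, pitch, yaw] about the fixed x, y, z axes, in that order (R = Rz(yaw) Ry(pitch) Rx(roll)).
In Python, from bench import robot gives the robot as it stands.
- The arm moves only by the tool move_arm, never from a script. Its argument "increments" is a list that holds one entry, the list of rows, each a list of 7 numbers: the opening, from 0 (shut) to 1 (fully open), then the shift along the tool's x, y, z as a fraction of full scale, then the turn, a rotation vector about the tool's x, y, z as a fraction of full scale. In form: [[[jaw, dx, dy, dz, rx, ry, rz], ...]]. A call has 1 to 8 rows; each row is the pose to reach, as a shift and turn from the pose commanded when the call began, along the tool's axes at that moment; what a row does not reach only later rows make up. Full scale, the value 1, is 0.1 m for a shift and pi/2 rad for a turn. A row lasts 1/12 s, in which the tool goes at most 41.7 mm and 7.16 degrees, less where a joint would pass 70% of its speed; a pose out of reach is approached as far as the arm can. A call with a number of a shift or a turn outside -1 to 1 is refused whole. A call with a gripper value outside its range is refused whole. The fingers move at their own pace and stop on an object; the grip force is fixed at half the most. Time passes only in rows, so rows that repeat a pose let the fingers close. It gives the time, the measured TCP pose, the force and the opening at its end, in the units of the state.
- robot.get_obs(): the state, without advancing time (a new reading comes with each control period).
- robot.snapshot(name): name is "scene" or "top" or "wrist"; returns (picture, depth): 480x640x3 uint8, red, green, blue; 480x640 float32, m along the optical axis (not along the pixel's ray), 0 where there is no reading.
- robot.camera_params(name): a dict with "mtx" (3x3 intrinsics, pixels), "k1" (the pictures are not rectified: a ray, as slopes to the right and down, at radius r is drawn at 1 + k1 r^2 times it, then the intrinsics apply), "R" (3x3) and "t" (3): a world point X has camera coordinates R X + t. Camera axes: x right, y down, z forward; pixel columns grow to the right and rows downward; lengths in m; the calibration is good to about 2 mm. A picture is of the moment at which its call begins: read the wrist's pose just before it. camera_params takes no time and is no camera call; for the wrist camera it gives the pose at the moment of the call.
- robot.close_job(): hands the job in, once; it reports no verdict.
The state is a dict: "time": time; "joint_positions": joint angles; "qvel": joint speeds; "joint_torque": joint torques, N m; "tool_pos": TCP position; "ee_rot": TCP orientation; "wrist_force": force on the tool from outside, world axes, zero at the start; "wrist_torque": the same for the moment, N m; "width": finger opening in m.
Only numpy, scipy, OpenCV 4.12 (cv2) and the standard library are available. Lean on these libraries where they do the work, as an engineer would, in place of code of your own. Each camera call takes 0.05 s, during which the arm holds its last target.

TASK

Pick up the long green press plate by its black handle and, keeping it level, lower it over the two guide pins of the aluminium fixture until it lies flat on the tops of the cells; only let go once it is down. Leave the short yellow plate and the finished battery pack where they are.

Things in the scene. Friction and masses are not known exactly. Their poses are not given: they have to be found in the camera images.
- top_plate: long dark green plate, 210 x 80 x 8 mm, about 0.35 kg, loose, flat on the table, left, middle or right. Origin: centre of underside; x along length, z up. Round 26 mm through holes at x = +84 and -84 mm. Mid-top a black handle block, 60 mm long (x), 22 mm wide (y), its top 53 mm above the underside: pinch it across y. Same after half a turn; balanced. Length within 30 degrees of straight ahead.
- fixture: aluminium base 220 x 100 x 20 mm, fixed, left, middle or right, with 8 upright light blue cells, tops 90 mm above the table. Origin: centre of underside; x along length, z up. Steel guide pins, 12 mm thick, at x = +84 and -84 mm, reach 130 mm up, last 12 mm tapered. Plate fitted: centred, underside 90 mm above this origin, resting freely. Length within 30 degrees of straight ahead.
- short_plate: bystander: yellow plate 140 x 80 x 8 mm with the same black handle and two holes only 100 mm apart, for another pack; loose, lying flat. Origin: centre of its underside; x along its length, z up. Leave it.
- spare_pack: bystander: finished pack of six cells (four blue, two red) under a green sheet, 98 x 65 x 72 mm, loose, standing on the table beyond the work (a white tester, 75 x 130 x 30 mm, lies there too). Origin: centre of its underside, z up. Leave it.
Not all that is in view belongs to the job. Of the things shaped like the top_plate, the green one is meant.

How it is judged:
On the way, in this order (a step that is already met when the one before it is completed fails the run):
1. the green plate is held above the guide pins, over the fixture (horizontal distance between top_plate and fixture below 0.04 m and z of top_plate in the frame of fixture above 0.125 m and contact force between the fingers and top_plate above 0.5 N), for 0.05 s.
2. the plate, still held, is lowered on both pins to within 12 mm of the cells (horizontal distance between top_plate and fixture below 0.012 m and angle between the x axis of top_plate and the x axis of fixture, either way round below 0.175 rad and z of top_plate in the frame of fixture below 0.102 m and angle between top_plate's own z axis and vertical below 0.175 rad and contact force between the fingers and top_plate above 0.5 N), for 0.05 s.
At the end, for the whole second after the job is handed in: The green plate lies flat (within 3.4 degrees) and at rest on the cell tops, underside 85 to 96 mm above the fixture's origin, both pins through its holes, centre within 12 mm of the fixture's and lengths in line within 10 degrees, released (horizontal distance between top_plate and fixture below 0.012 m and angle between the x axis of top_plate and the x axis of fixture, either way round below 0.175 rad and z of top_plate in the frame of fixture between 0.085 and 0.096 m and angle between top_plate's own z axis and vertical below 0.06 rad and linear speed of top_plate below 0.02 m/s); the robot touches nothing.
It fails at once if the green plate tips more than 20 degrees (angle between top_plate's own z axis and vertical above 0.35 rad).
It fails at once if the yellow plate is moved more than 30 mm (distance of short_plate from where it was at the start of the episode above 0.03 m).
It fails at once if the finished pack is moved more than 30 mm (distance of spare_pack from where it was at the start of the episode above 0.03 m).
It also fails if it takes over 42 s, if anything falls off the work surface, if the arm or the gripper's body presses on something with over 40 N, if the wrist force passes 120 N, or if a joint passes its speed limit or range.

## Working session

There is one attempt and no reset: what is moved stays moved. The work goes in short steps, Python scripts to look and compute and a tool call to move; the robot and the scene stay as the last step left them, time stands still between calls to the robot, and variables do not carry over. Pictures are saved under pics/ and viewed, and the job is handed in when it is done.

Besides the shell and the picture viewer there is one more tool, called after ">>>" in YAML: its name, and indented under it one key for each argument. move_arm: Moves the arm, as the interface text tells. Its arguments: {"type":"object","properties":{"increments":{"type":"array","items":{"type":"array","items":{"type":"array","items":{"type":"number","minimum":-1,"maximum":1}}}}},"required":["increments"]}

```bash
ls; mkdir -p pics; python3 - <<'E'
from bench import robot
import cv2,numpy as np
print(robot.get_obs(), robot.tcp_to_tips)
for n in ("top","scene"):
    im,d=robot.snapshot(n); p=robot.camera_params(n)
    cv2.imwrite(f"pics/{n}0.png",im[:,:,::-1]); np.savez(f"{n}0.npz",im=im,d=d,**p); print(n,p)
E
```

```text
pics
{'time': 0.0, 'joint_positions': array([ 1.07288815e+00,  8.79589451e-02,  1.37225015e+00, -3.51618190e-05,
        1.68364302e+00, -1.03098970e-01]), 'qvel': array([-0.00084871, -0.00038474, -0.00065937, -0.00023214, -0.00111195,
        0.00024797]), 'joint_torque': array([ 5.24429761e-04, -3.40180349e+01, -3.02430046e+01,  7.18508684e-02,
        3.28475365e-02, -1.58122421e-04]), 'tool_pos': array([0.21149919, 0.50757983, 0.40350364]), 'ee_rot': array([-3.13934159e+00, -1.97774154e-04,  2.74677931e+00]), 'wrist_force': array([-0.67302178, -0.10113462,  0.33366261]), 'wrist_torque': array([ 0.02760832, -0.03986372,  0.05812952]), 'width': 0.09400421145477535} 0.1992
top {'mtx': array([[602.00235997,   0.        , 324.7866971 ],
       [  0.        , 602.00235997, 245.0035736 ],
       [  0.        ,   0.        ,   1.        ]]), 'k1': -0.020844670230971675, 'R': array([[ 0.02747581, -0.99961327, -0.00428914],
       [-0.99555188, -0.02697685, -0.09027021],
       [ 0.09011959,  0.00675031, -0.99590807]]), 't': array([0.0920449 , 0.47244833, 1.30855176])}
scene {'mtx': array([[469.29360427,   0.        , 319.8281434 ],
       [  0.        , 469.29360427, 242.73362892],
       [  0.        ,   0.        ,   1.        ]]), 'k1': -0.03854604462680562, 'R': array([[-0.09486782,  0.99548885, -0.00142846],
       [ 0.54882055,  0.05110407, -0.83437664],
       [-0.83053965, -0.07993946, -0.55119287]]), 't': array([-0.08363496, -0.2114867 ,  1.48454217])}
```

View pics/top0.png

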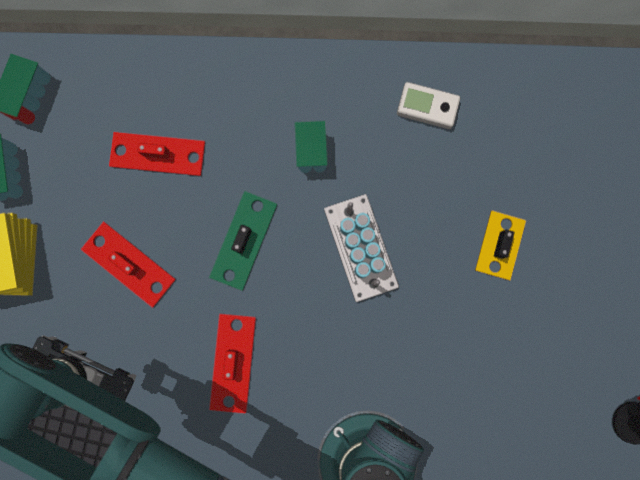

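View pics/scene0.png

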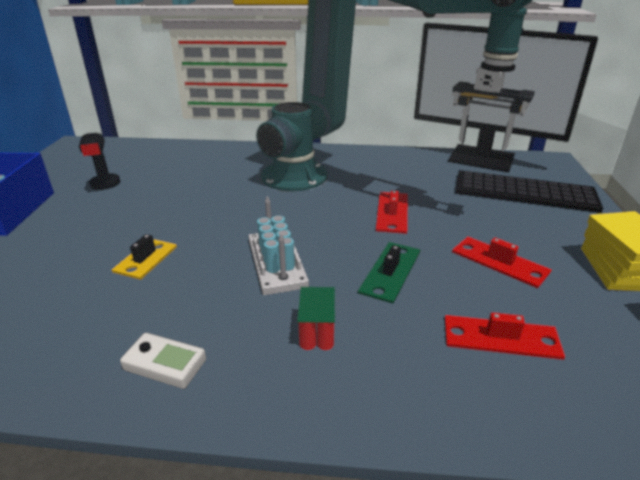

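The top view shows the green plate centred near (244,241) with its handle at (241,238), and the fixture near (361,248). The yellow plate is at (502,245) and the pack at (312,145). I'll enlarge both work items and measure them.

```bash
cat > h.py <<'E'
import numpy as np,cv2
def load(n):
    z=np.load(n+".npz"); return z
def toworld(p,uv,z):
    """pixels -> world on plane z"""
    uv=np.atleast_2d(np.array(uv,float)); K=p['mtx'];k=float(p['k1'])
    n=cv2.undistortPoints(uv[:,None,:],K,np.array([k,0,0,0,0.]))[:,0,:]
    d=np.c_[n,np.ones(len(n))]@p['R']; c=-p['R'].T@p['t']
    return c+d*((z-c[2])/d[:,2])[:,None]
def proj(p,X):
    X=np.atleast_2d(np.array(X,float))
    r=cv2.projectPoints(X,cv2.Rodrigues(p['R'])[0],p['t'],p['mtx'],np.array([float(p['k1']),0,0,0,0.]))[0][:,0,:]
    return r
E
python3 - <<'E'
from h import *
z=load("top0"); im=z['im'].astype(int); 
g=((im[:,:,1]>im[:,:,0]+40)&(im[:,:,1]>im[:,:,2]+20)).astype(np.uint8)
m=np.zeros_like(g); m[185:300,200:290]=g[185:300,200:290]
m=cv2.morphologyEx(m,cv2.MORPH_CLOSE,np.ones((3,3)))
cs,_=cv2.findContours(m,cv2.RETR_CCOMP,cv2.CHAIN_APPROX_NONE)
for c in cs:
    if len(c)<15: continue
    w=toworld(z,c[:,0,:],0.008)[:,:2].astype(np.float32)
    print(len(c),cv2.minAreaRect(w), c[:,0].mean(0))
def crop(a,b,c,d,f,n):
    cv2.imwrite(f"pics/{n}.png",cv2.resize(z['im'][c:d,a:b,::-1],None,fx=f,fy=f,interpolation=cv2.INTER_CUBIC))
crop(200,290,185,295,5,"cg"); crop(315,405,185,310,4.8,"cf")
d=z['d']; print(d[238,241],d[263,222])
E
```

```text
234 ((0.47706338763237, 0.28825750946998596), (0.07874995470046997, 0.20740190148353577), 70.13105010986328) [242.85470085 240.46153846]
38 ((0.39821240305900574, 0.317301481962204), (0.030129751190543175, 0.02970675192773342), 46.96174240112305) [228.60526316 275.05263158]
87 ((0.4759845435619354, 0.28548675775527954), (0.050279926508665085, 0.07013726979494095), 68.94635772705078) [243.83908046 241.04597701]
38 ((0.5559818148612976, 0.2597218453884125), (0.030604351311922073, 0.030194001272320747), 46.629878997802734) [256.97368421 205.55263158]
1.3041246 1.3410158
```

```bash
python3 -c "
import cv2,numpy as np
a=cv2.imread('pics/cg.png');b=cv2.imread('pics/cf.png');print(a.shape,b.shape)
h=600;o=np.zeros((h,a.shape[1]//1+b.shape[1],3),np.uint8);o[:a.shape[0],:a.shape[1]]=a[:600];o[:b.shape[0],a.shape[1]:]=b[:600];print(o.shape);cv2.imwrite('pics/c2.png',o[:, :])"
```

```text
(550, 450, 3) (600, 432, 3)
(600, 882, 3)
```

View pics/cf.png

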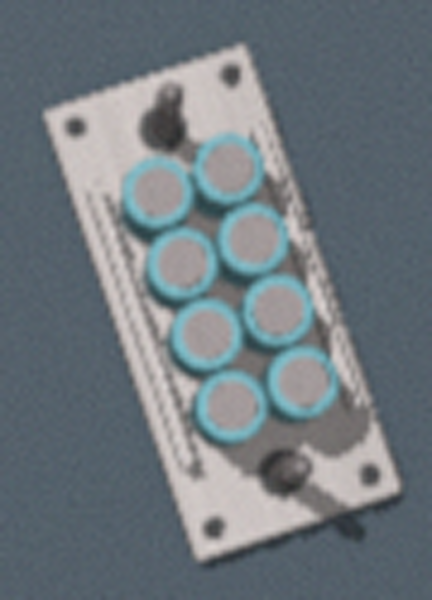

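View pics/cg.png

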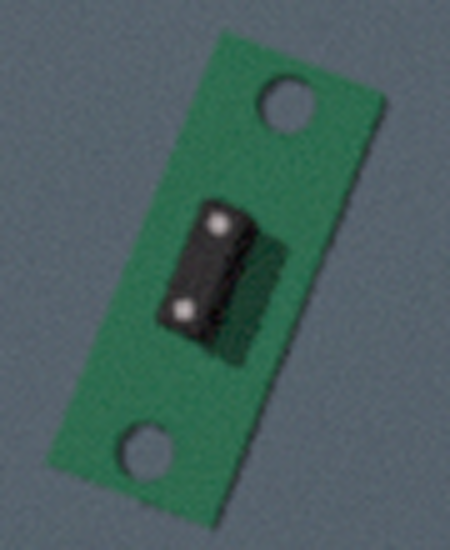

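```bash
python3 - <<'E'
from h import *
z=load("top0")
def px(l,f,o): return (np.array(l,float)+.5)/f-.5+np.array(o)
c=toworld(z,px([(43,113),(245,42),(402,493),(198,563)],4.8,(315,185)),0.02)
print(c[:,:2],c.mean(0)); print(np.degrees(np.arctan2(*( (c[0]+c[1]-c[2]-c[3])[1::-1]))), np.linalg.norm((c[0]+c[1]-c[2]-c[3])/2))
c=toworld(z,px([(157,192),(229,168),(182,264),(253,239),(207,336),(278,311),(231,407),(303,381)],4.8,(315,185)),0.09)
print(c.mean(0)); a=c[:2].mean(0)-c[6:].mean(0); print(np.degrees(np.arctan2(a[1],a[0])))
# pins top
c=toworld(z,px([(172,92),(292,465)],4.8,(315,185)),0.13); print('pins',c,c.mean(0))
c=toworld(z,px([(219,223),(184,310)],5,(200,185)),0.053); print('screws',c,c.mean(0),np.degrees(np.arctan2(*(c[0]-c[1])[1::-1])))
# corners
c=toworld(z,px([(222,30),(387,97),(217,527),(48,464)],5,(200,185)),0.008);print('plate',c.mean(0))
s=load("scene0")
X=lambda x,y,zz,cx,cy,a:(cx+x*np.cos(a)-y*np.sin(a),cy+x*np.sin(a)+y*np.cos(a),zz)
o=cv2.resize(s['im'][170:320,220:440,::-1],None,fx=3.6,fy=3.6,interpolation=cv2.INTER_CUBIC)
cv2.imwrite("pics/s1.png",o)
E
```

```text
[[ 0.5521294   0.10989522]
 [ 0.58794288  0.01703096]
 [ 0.38094801 -0.05928745]
 [ 0.34649963  0.03335041]] [0.46687998 0.02524728 0.02      ]
20.327932675459863 0.22001491790252925
[0.46696829 0.02546374 0.09      ]
20.281507765547683
pins [[ 5.45844730e-01  5.41473631e-02  1.30000000e-01]
 [ 3.88861990e-01 -4.62479653e-06  1.30000000e-01]] [0.46735336 0.02707137 0.13      ]
screws [[0.49647667 0.2817148  0.053     ]
 [0.45828872 0.29533947 0.053     ]] [0.47738269 0.28852713 0.053     ] -19.63534555782695
plate [0.47679128 0.28724934 0.008     ]
```

View pics/s1.png

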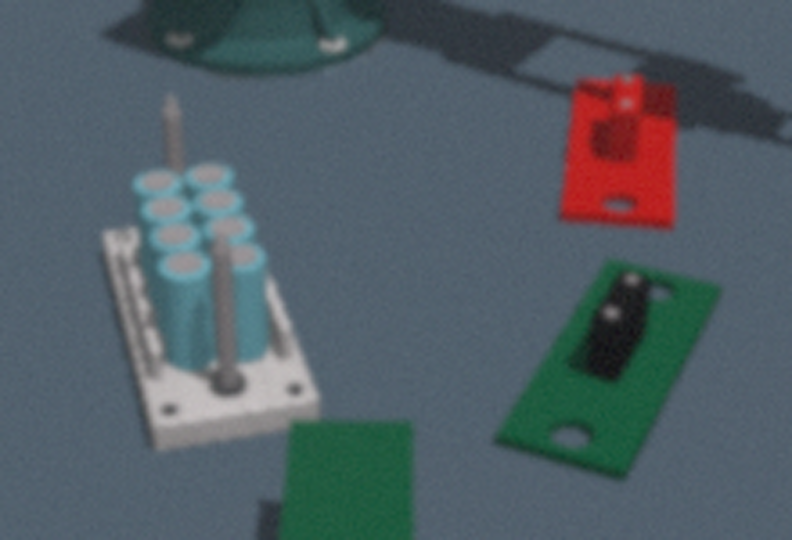

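```bash
cat >> h.py <<'E'
from scipy.spatial.transform import Rotation as Ro
def inc(pos,yawdeg):
    from bench import robot
    o=robot.get_obs()
    R=Ro.from_euler('xyz',o['ee_rot']); T=Ro.from_euler('xyz',[np.pi,0,np.radians(yawdeg)])
    d=R.inv().apply(np.array(pos)-o['tool_pos'])/0.1; r=(R.inv()*T).as_rotvec()/(np.pi/2)
    print('t',round(o['time'],2),'pos',o['tool_pos'].round(4),'rpy',np.degrees(o['ee_rot']).round(2),'F',o['wrist_force'].round(1),'w',round(o['width'],4),'q',o['joint_positions'].round(2))
    print('need',d.round(3),r.round(4))
E
python3 -c "
from h import *
inc((.477,.288,.33),160)"
```

```text
t 0.1 pos [0.2115 0.5076 0.4036] rpy [-1.7989e+02 -1.0000e-02  1.5738e+02] F [ 0.6  0.1 -0.1] w 0.0939 q [ 1.07  0.09  1.37  0.    1.68 -0.1 ]
need [-3.296 -1.004  0.738] [-0.0012 -0.0002 -0.0291]
```

>>> move_arm:
  increments:
    - [[1,-0.2,-0.06,0,0,0,0],[1,-0.5,-0.15,0,0,0,-0.01],[1,-0.8,-0.25,0,0,0,-0.02],[1,-1,-0.32,0,0,0,-0.029],[1,-1,-0.32,0,0,0,-0.029]]

```text
time: 0.52
tool_pos: [0.2939, 0.4376, 0.4041]
ee_rot: [-3.14, 0.001, 2.788]
wrist_force: [0.7, -0.0, -0.3]
width: 0.0942
```

>>> move_arm:
  increments:
    - [[1,-0.2,-0.06,0,0,0,0],[1,-0.5,-0.15,0,0,0,0],[1,-0.8,-0.25,0,0,0,0],[1,-1,-0.3,0,0,0,0],[1,-1,-0.3,0,0,0,0]]

```text
time: 0.93
tool_pos: [0.3773, 0.3759, 0.404]
ee_rot: [-3.14, 0.001, 2.788]
wrist_force: [0.2, -0.1, 0.8]
width: 0.094
```

>>> move_arm:
  increments:
    - [[1,-0.2,-0.06,0,0,0,0],[1,-0.5,-0.15,0,0,0,0],[1,-0.8,-0.25,0.1,0,0,0],[1,-1,-0.3,0.2,0,0,0],[1,-1,-0.3,0.2,0,0,0]]

```text
time: 1.35
tool_pos: [0.4604, 0.3137, 0.3816]
ee_rot: [-3.138, -0.002, 2.789]
wrist_force: [-0.3, 0.2, 0.1]
width: 0.094
```

```bash
python3 -c "
from h import *
inc((.477,.288,.33),160)"
```

```text
t 1.35 pos [0.4604 0.3137 0.3816] rpy [-1.7978e+02 -1.4000e-01  1.5980e+02] F [-0.3  0.2  0.1] w 0.094 q [ 0.5   0.11  1.39 -0.    1.64 -0.72]
need [-0.246 -0.182  0.516] [-0.0024 -0.0016 -0.0022]
```

>>> move_arm:
  increments:
    - [[1,-0.12,-0.09,0.2,0,0,0],[1,-0.2,-0.18,0.45,0,0,0],[1,-0.2,-0.18,0.45,0,0,0],[1,-0.2,-0.18,0.45,0,0,0],[1,-0.2,-0.18,0.45,0,0,0]]

```text
time: 1.77
tool_pos: [0.4709, 0.2925, 0.3409]
ee_rot: [3.14, 0.0, 2.794]
wrist_force: [0.9, -0.6, 0.0]
width: 0.0939
```

```bash
python3 -c "
from h import *
inc((.477,.288,.214),160)
from bench import robot
p=robot.camera_params('wrist'); im,d=robot.snapshot('wrist')
cv2.imwrite('pics/w1.png',im[:,:,::-1]); np.savez('w1.npz',im=im,d=d,**p); print(p['k1'])
"
```

```text
t 1.77 pos [0.4709 0.2925 0.3409] rpy [179.9    0.   160.06] F [ 0.9 -0.6  0. ] w 0.0939 q [ 0.45  0.12  1.46  0.    1.56 -0.77]
need [-0.072 -0.023  1.269] [0.0011 0.     0.0007]
-0.03415336442746147
```

View pics/w1.png

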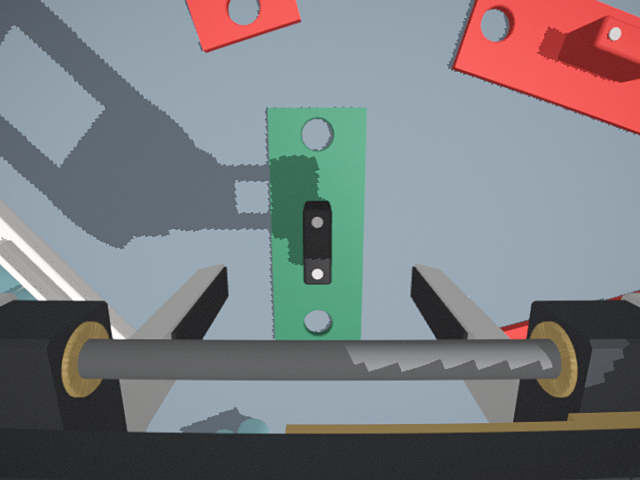

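The wrist view shows the handle centred between the jaws. The screws are at (317,222) and (317,274), and the holes at (317,134) and (318,322). I'll use these as a cross-check.

```bash
python3 -c "
from h import *
z=load('w1')
a=toworld(z,[(317.3,222.5),(317.3,273.5)],.053);b=toworld(z,[(317.5,134.5),(317.5,322)],.008)
print(a.mean(0),np.linalg.norm(a[0]-a[1]));print(b.mean(0),np.linalg.norm(b[0]-b[1]),np.degrees(np.arctan2(*(b[1]-b[0])[1::-1])))
"
```

```text
[0.47714628 0.28774125 0.053     ] 0.03960637337177402
[0.47652713 0.28802939 0.008     ] 0.16666208720484524 -20.006161825888565
```

Both views agree within 1 mm. I'm descending.

>>> move_arm:
  increments:
    - [[1,-0.07,-0.02,0.15,0,0,0],[1,-0.07,-0.02,0.4,0,0,0],[1,-0.07,-0.02,0.7,0,0,0],[1,-0.07,-0.02,0.9,0,0,0],[1,-0.07,-0.02,1,0,0,0],[1,-0.07,-0.02,1,0,0,0],[1,-0.07,-0.02,1,0,0,0]]

```text
time: 2.4
tool_pos: [0.4777, 0.2876, 0.2411]
ee_rot: [3.14, 0.001, 2.793]
wrist_force: [0.5, -0.3, 0.1]
width: 0.0941
```

```bash
python3 -c "
from h import *
inc((.477,.288,.214),160)"
```

```text
t 2.4 pos [0.4777 0.2876 0.2411] rpy [1.7991e+02 7.0000e-02 1.6003e+02] F [ 0.5 -0.3  0.1] w 0.0941 q [ 0.44  0.19  1.58  0.    1.36 -0.78]
need [0.008 0.001 0.271] [0.001  0.0007 0.0003]
```

>>> move_arm:
  increments:
    - [[1,0,0,0.1,0,0,0],[1,0,0,0.2,0,0,0],[1,0,0,0.27,0,0,0],[1,0,0,0.27,0,0,0],[1,0,0,0.27,0,0,0]]

```text
time: 2.82
tool_pos: [0.4773, 0.2867, 0.212]
ee_rot: [-3.141, -0.001, 2.792]
wrist_force: [-0.1, -0.9, -0.2]
width: 0.0938
```

>>> move_arm:
  increments:
    - [[0,0,0,0,0,0,0],[0,0,0,0,0,0,0],[0,0,0,0,0,0,0],[0,0,0,0,0,0,0],[0,0,0,0,0,0,0],[0,0,0,0,0,0,0],[0,0,0,0,0,0,0],[0,0,0,0,0,0,0]]

```text
time: 3.48
tool_pos: [0.4775, 0.2869, 0.2127]
ee_rot: [3.141, 0.0, 2.792]
wrist_force: [0.2, -0.1, -0.1]
width: 0.0442
```

```bash
python3 -c "
from h import *
inc((.477,.288,.39),160)"
```

```text
t 3.48 pos [0.4775 0.2869 0.2127] rpy [179.99   0.   159.99] F [ 0.2 -0.1 -0.1] w 0.0442 q [ 0.44  0.22  1.61  0.    1.31 -0.78]
need [ 0.008  0.009 -1.773] [ 0.0001  0.     -0.0002]
```

>>> move_arm:
  increments:
    - [[0,0,0,0,0,0,0],[0,0,0,0,0,0,0],[0,0,0,0,0,0,0],[0,0,0,0,0,0,0],[0,0,0,0,0,0,0],[0,0,0,0,0,0,0],[0,0,0,0,0,0,0],[0,0,0,0,0,0,0]]

```text
time: 4.15
tool_pos: [0.4775, 0.287, 0.2127]
ee_rot: [3.141, 0.0, 2.792]
wrist_force: [0.3, 0.7, -0.1]
width: 0.0218
```

>>> move_arm:
  increments:
    - [[0,0,0,-0.03,0,0,0],[0,0,0,-0.1,0,0,0],[0,0,0,-0.22,0,0,0],[0,0,0,-0.36,0,0,0],[0,0,0,-0.45,0,0,0],[0,0,0,-0.5,0,0,0],[0,0,0,-0.5,0,0,0]]

```text
time: 4.73
tool_pos: [0.4779, 0.287, 0.2649]
ee_rot: [3.139, 0.003, 2.792]
wrist_force: [-0.2, 0.3, -2.8]
width: 0.0221
```

```bash
python3 -c "
from h import *
inc((.477,.288,.39),160)
from bench import robot
p=robot.camera_params('wrist'); im,d=robot.snapshot('wrist')
cv2.imwrite('pics/w2.png',im[:,:,::-1]); np.savez('w2.npz',im=im,d=d,**p)
"
```

```text
t 4.73 pos [0.4779 0.287  0.2649] rpy [1.7985e+02 1.5000e-01 1.5999e+02] F [-0.2  0.3 -2.8] w 0.0221 q [ 0.44  0.17  1.56 -0.    1.41 -0.78]
need [ 0.009  0.009 -1.251] [ 0.0016  0.0017 -0.0001]
```

View pics/w2.png

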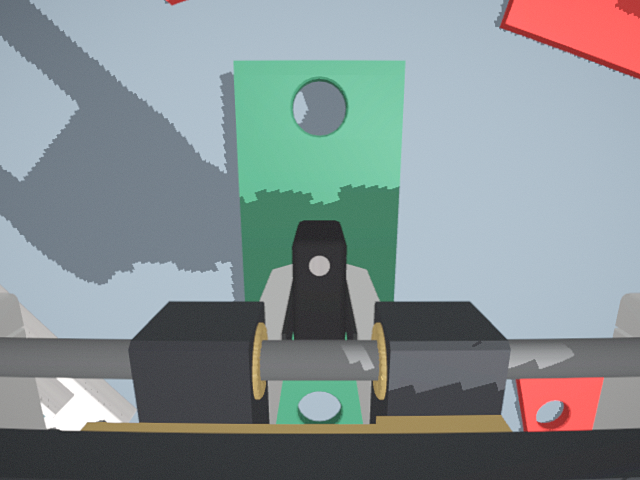

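The plate is gripped (22 mm width, about 3 N of weight). Its holes are at (320,107) and (320,406), which gives the in-hand pose.

```bash
python3 -c "
from h import *
z=load('w2')
b=toworld(z,[(320,106.5),(320,406.5)],.060)
print(b.mean(0),np.linalg.norm(b[0]-b[1]),np.degrees(np.arctan2(*(b[1]-b[0])[1::-1])))
n=cv2.undistortPoints(np.array([[[317.,107]],[[320,200]],[[270.,130]],[[370.,130]]]),z['mtx'],np.array([float(z['k1']),0,0,0,0]))[:,0]
# plate plane tilt from depth
d=z['d']; im=z['im'].astype(int); g=(im[:,:,1]>im[:,:,0]+30)&(im[:,:,1]>im[:,:,2]+15)&(d>0); g[280:]=0
v,u=np.nonzero(g); n=cv2.undistortPoints(np.c_[u,v].astype(float)[:,None],z['mtx'],np.array([float(z['k1']),0,0,0,0]))[:,0]
X=(np.c_[n,np.ones(len(n))]*d[v,u][:,None]-z['t'])@z['R']
zz=X[:,2]; k=abs(zz-np.median(zz))<.01; X=X[k]
A=np.c_[X[:,:2],np.ones(len(X))]; s=np.linalg.lstsq(A,X[:,2],rcond=None)[0]; print(len(X),s,np.median(X[:,2]))
"
```

```text
[0.47575563 0.28728598 0.06      ] 0.16527578011324065 -19.99172482273802
29371 [0.00475864 0.00101632 0.05763212] 0.05997173804784228
```

>>> move_arm:
  increments:
    - [[0,0,0,-0.1,0,0,0],[0,0,0,-0.25,0,0,0],[0,0,0,-0.45,0,0,0],[0,0,0,-0.7,0,0,0],[0,0,0,-0.9,0,0,0],[0,0,0,-1,0,0,0],[0,0,0,-1,0,0,0]]

```text
time: 5.37
tool_pos: [0.4778, 0.287, 0.3658]
ee_rot: [3.138, 0.004, 2.792]
wrist_force: [1.0, 0.6, -3.7]
width: 0.0219
```

>>> move_arm:
  increments:
    - [[0,0,0,-0.07,0,0,0],[0,0,0,-0.17,0,0,0],[0,0,0,-0.25,0,0,0],[0,0,0,-0.25,0,0,0],[0,0,0,-0.25,0,0,0]]

```text
time: 5.78
tool_pos: [0.4776, 0.2869, 0.388]
ee_rot: [3.141, 0.001, 2.792]
wrist_force: [1.0, 0.4, -3.8]
width: 0.0216
```

```bash
python3 -c "
from h import *
inc((.467,.0255,.39),200.3)"
```

```text
t 5.78 pos [0.4776 0.2869 0.388 ] rpy [1.7997e+02 3.0000e-02 1.5999e+02] F [ 1.   0.4 -3.8] w 0.0216 q [ 0.44  0.11  1.38  0.    1.65 -0.78]
need [-0.795 -2.492 -0.021] [ 2.000e-04  4.000e-04 -4.479e-01]
```

>>> move_arm:
  increments:
    - [[0,-0.03,-0.08,0,0,0,-0.01],[0,-0.08,-0.25,0,0,0,-0.04],[0,-0.15,-0.48,0,0,0,-0.08],[0,-0.22,-0.72,0,0,0,-0.12],[0,-0.28,-0.9,0,0,0,-0.15],[0,-0.31,-1,0,0,0,-0.16],[0,-0.31,-1,0,0,0,-0.16]]

```text
time: 6.37
tool_pos: [0.4722, 0.1805, 0.3871]
ee_rot: [-3.14, -0.001, 3.041]
wrist_force: [0.7, 0.0, -3.9]
width: 0.0221
```

```bash
python3 -c "
from h import *
inc((.467,.0255,.39),200.3)"
```

```text
t 6.37 pos [0.4722 0.1805 0.3871] rpy [-1.7992e+02 -5.0000e-02  1.7424e+02] F [ 0.7  0.  -3.9] w 0.0221 q [ 0.25 -0.01  1.5  -0.    1.65 -1.22]
need [-0.103 -1.547 -0.027] [-0.0007 -0.0008 -0.2896]
```

>>> move_arm:
  increments:
    - [[0,0,-0.08,0,0,0,-0.01],[0,-0.02,-0.25,0,0,0,-0.04],[0,-0.04,-0.48,0,0,0,-0.08],[0,-0.05,-0.72,0,0,0,-0.12],[0,-0.06,-0.9,0,0,0,-0.15],[0,-0.07,-1,0,0,0,-0.16],[0,-0.07,-1,0,0,0,-0.16]]

```text
time: 6.95
tool_pos: [0.4697, 0.0811, 0.3872]
ee_rot: [-3.141, -0.001, -2.991]
wrist_force: [0.6, -0.0, -2.2]
width: 0.0219
```

```bash
python3 -c "
from h import *
inc((.467,.0255,.39),200.3)"
```

```text
t 6.95 pos [0.4697 0.0811 0.3872] rpy [-1.7998e+02 -4.0000e-02 -1.7135e+02] F [ 0.6 -0.  -2.2] w 0.0219 q [ 0.05 -0.07  1.57 -0.    1.65 -1.67]
need [ 0.11  -0.546 -0.027] [-0.0002 -0.0005 -0.1294]
```

>>> move_arm:
  increments:
    - [[0,0.02,-0.06,0,0,0,-0.01],[0,0.04,-0.18,0,0,0,-0.04],[0,0.07,-0.35,0,0,0,-0.08],[0,0.1,-0.48,0,0,0,-0.11],[0,0.11,-0.54,0,0,0,-0.129],[0,0.11,-0.54,0,0,0,-0.129],[0,0.11,-0.54,0,0,0,-0.129],[0,0.11,-0.54,0,0,0,-0.129]]

```text
time: 7.62
tool_pos: [0.4671, 0.028, 0.3875]
ee_rot: [3.141, 0.0, -2.785]
wrist_force: [0.7, 0.1, -2.6]
width: 0.0219
```

```bash
python3 -c "
from h import *
inc((.467,.0255,.32),200.3)
from bench import robot
p=robot.camera_params('wrist'); im,d=robot.snapshot('wrist')
cv2.imwrite('pics/w3.png',im[:,:,::-1]); np.savez('w3.npz',im=im,d=d,**p)
n='top';im,d=robot.snapshot(n); p=robot.camera_params(n);np.savez('top3.npz',im=im,d=d,**p)
cv2.imwrite('pics/t3.png',cv2.resize(im[180:310,300:430,::-1],None,fx=4.5,fy=4.5,interpolation=cv2.INTER_CUBIC))
"
```

```text
t 7.62 pos [0.4671 0.028  0.3875] rpy [ 1.7994e+02  1.0000e-02 -1.5960e+02] F [ 0.7  0.1 -2.6] w 0.0219 q [-0.06 -0.09  1.58  0.    1.65 -1.99]
need [ 0.009 -0.024  0.675] [0.0006 0.0001 0.0012]
```

View pics/w3.png

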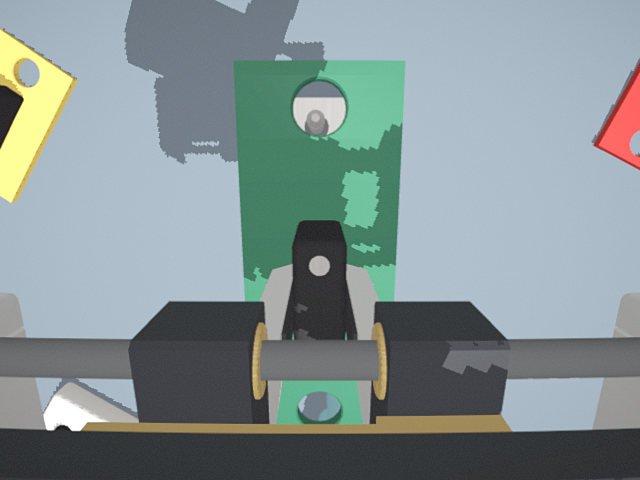

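View pics/t3.png

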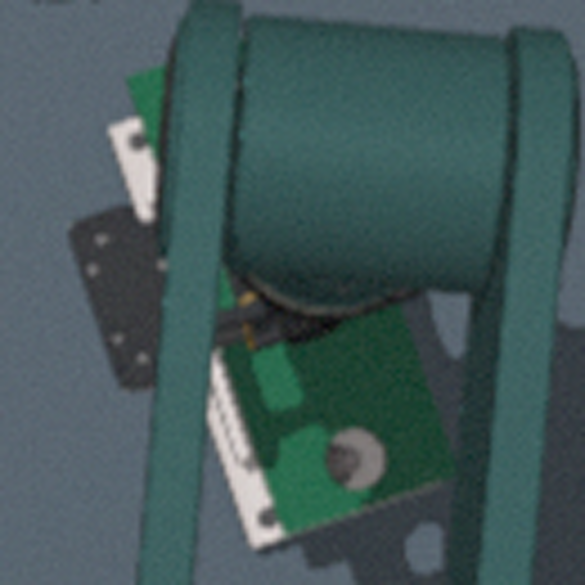

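The near pin shows through the front hole, with its tip around (316,117). I'll enlarge that and compare.

```bash
python3 -c "
from h import *
z=load('w3')
cv2.imwrite('pics/w3c.png',cv2.resize(z['im'][70:150,270:370,::-1],None,fx=7,fy=7,interpolation=cv2.INTER_CUBIC))
h=toworld(z,[(320,106.5),(320,406.5)],.183);print('holes',h,h.mean(0))
print('pin',toworld(z,[(316,117)],.13))
"
```

```text
holes [[ 0.38640643 -0.00281708  0.183     ]
 [ 0.54083625  0.05469489  0.183     ]] [0.46362134 0.0259389  0.183     ]
pin [[ 0.3879109  -0.00469697  0.13      ]]
```

View pics/w3c.png

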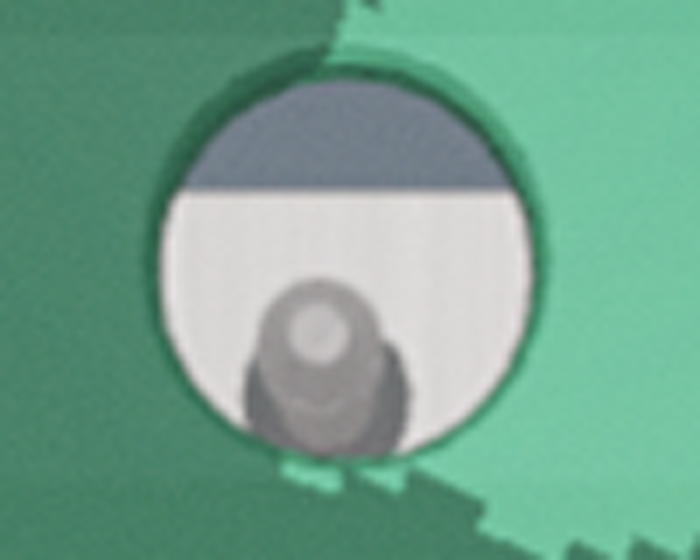

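Near-pin position agrees with the fixture estimate to about 1 mm; the plate needs a shift of about 2 mm. I'm correcting that and lowering partway.

```bash
python3 -c "
from h import *
inc((.4685,.026,.355),200.3)"
```

```text
t 7.72 pos [0.467  0.0279 0.3876] rpy [ 179.97    0.   -159.57] F [-0.  -0.4 -4.1] w 0.022 q [-0.06 -0.09  1.58  0.    1.65 -1.99]
need [-0.007 -0.023  0.326] [0.0004 0.     0.0015]
```

>>> move_arm:
  increments:
    - [[0,0,-0.01,0.05,0,0,0],[0,-0.005,-0.02,0.13,0,0,0.0015],[0,-0.007,-0.023,0.24,0,0,0.0015],[0,-0.007,-0.023,0.33,0,0,0.0015],[0,-0.007,-0.023,0.33,0,0,0.0015],[0,-0.007,-0.023,0.33,0,0,0.0015]]

```text
time: 8.22
tool_pos: [0.4681, 0.0251, 0.3531]
ee_rot: [3.14, -0.003, -2.788]
wrist_force: [0.0, 0.3, -3.4]
width: 0.0218
```

```bash
python3 -c "
from h import *
inc((.4685,.026,.31),200.3)
from bench import robot
p=robot.camera_params('wrist'); im,d=robot.snapshot('wrist')
np.savez('w4.npz',im=im,d=d,**p)
a=cv2.resize(im[70:150,270:370,::-1],None,fx=5,fy=5,interpolation=cv2.INTER_CUBIC)
b=cv2.resize(im[380:435,270:370,::-1],None,fx=5,fy=5,interpolation=cv2.INTER_CUBIC)[:190]
cv2.imwrite('pics/w4.png',np.vstack([a,b]))
print('holes',toworld(load('w4'),[(319.7,107)],robot.get_obs()['tool_pos'][2]-.2047))
"
```

```text
t 8.22 pos [0.4681 0.0251 0.3531] rpy [ 1.7992e+02 -1.5000e-01 -1.5974e+02] F [ 0.   0.3 -3.4] w 0.0218 q [-0.07 -0.08  1.64  0.    1.58 -1.99]
need [-0.008  0.006  0.431] [ 0.0008 -0.0017 -0.0005]
holes [[ 0.3871194  -0.0056398   0.14940659]]
```

View pics/w4.png

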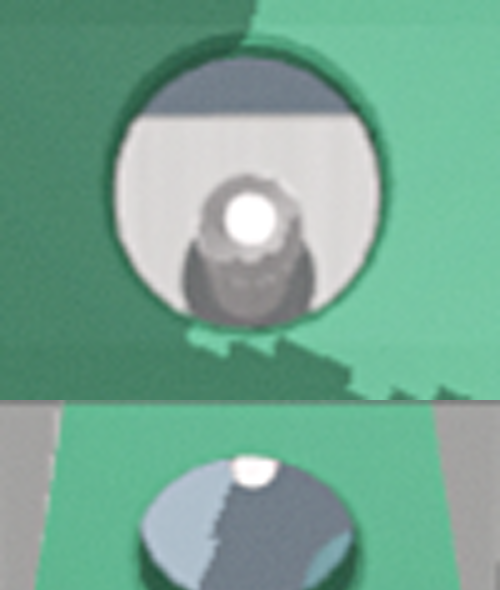

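```bash
python3 -c "
from h import *
z=load('w4')
p=toworld(z,[(319.8,113.3),(320.4,393)],.13);print('pins',p,p.mean(0),np.linalg.norm(p[0]-p[1]))
h=toworld(z,[(319.7,107),(319.7,406.5)],.149);print(h,h.mean(0))
"
```

```text
pins [[ 0.38816335 -0.00514119  0.13      ]
 [ 0.54553204  0.05337797  0.13      ]] [0.4668477  0.02411839 0.13      ] 0.1678969755638935
[[ 0.38707947 -0.00565334  0.149     ]
 [ 0.54102972  0.05118934  0.149     ]] [0.4640546 0.022768  0.149    ]
```

Both pins are measured (168 mm apart, as they should be) and the plate is within about 1.5 mm of centre. I'm lowering it over the pins.

>>> move_arm:
  increments:
    - [[0,-0.008,0,0.05,0,0,0],[0,-0.01,0,0.12,0,0,0],[0,-0.01,0,0.2,0,0,0],[0,-0.01,0,0.28,0,0,0],[0,-0.01,0,0.35,0,0,0],[0,-0.01,0,0.4,0,0,0],[0,-0.01,0,0.43,0,0,0],[0,-0.01,0,0.43,0,0,0]]

```text
time: 8.93
tool_pos: [0.4691, 0.0255, 0.3106]
ee_rot: [3.141, -0.002, -2.788]
wrist_force: [-1.2, -0.4, -4.1]
width: 0.022
```

```bash
python3 -c "
from h import *
inc((.469,.0256,.303),200.4)"
```

```text
t 8.93 pos [0.4691 0.0255 0.3106] rpy [ 1.7995e+02 -1.0000e-01 -1.5974e+02] F [-1.2 -0.4 -4.1] w 0.022 q [-0.07 -0.05  1.7   0.    1.5  -1.99]
need [0.    0.001 0.076] [ 0.0005 -0.0011 -0.0015]
```

>>> move_arm:
  increments:
    - [[0,0,0,0.02,0,0,0],[0,0,0,0.04,0,0,0],[0,0,0,0.06,0,0,0],[0,0,0,0.07,0,0,0],[0,0,0,0.07,0,0,0],[0,0,0,0.07,0,0,0]]

```text
time: 9.43
tool_pos: [0.4693, 0.0255, 0.3047]
ee_rot: [3.142, 0.0, -2.788]
wrist_force: [0.0, -0.3, -2.6]
width: 0.0218
```

```bash
python3 -c "
from h import *
inc((.469,.0256,.303),200.4)
from bench import robot
p=robot.camera_params('wrist'); im,d=robot.snapshot('wrist')
cv2.imwrite('pics/w5.png',im[:,:,::-1])
"
```

```text
t 9.43 pos [0.4693 0.0255 0.3047] rpy [ 180.      0.   -159.73] F [ 0.  -0.3 -2.6] w 0.0218 q [-0.07 -0.05  1.71  0.    1.48 -1.99]
need [0.003 0.002 0.017] [ 0.      0.0001 -0.0015]
```

View pics/w5.png

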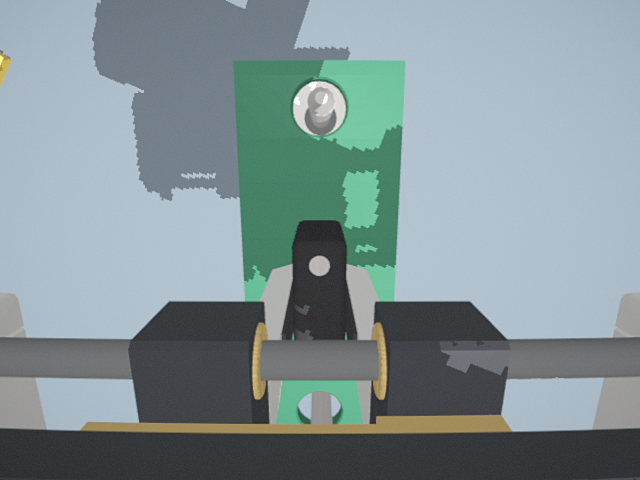

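Both pins are through their holes, at (320,105) and (321,405). Next I lower gently until the load comes off the wrist.

>>> move_arm:
  increments:
    - [[0,0,0,0.01,0,0,0],[0,0,0,0.015,0,0,0],[0,0,0,0.02,0,0,0],[0,0,0,0.02,0,0,0],[0,0,0,0.02,0,0,0]]

```text
time: 9.9
tool_pos: [0.4694, 0.0255, 0.3027]
ee_rot: [3.142, 0.0, -2.788]
wrist_force: [0.7, -0.2, -3.6]
width: 0.0218
```

>>> move_arm:
  increments:
    - [[0,0,0,0.005,0,0,0],[0,0,0,0.01,0,0,0],[0,0,0,0.01,0,0,0],[0,0,0,0.01,0,0,0]]

```text
time: 10.23
tool_pos: [0.4693, 0.0255, 0.3027]
ee_rot: [-3.141, 0.001, -2.788]
wrist_force: [-3.3, 0.3, 5.0]
width: 0.0216
```

>>> move_arm:
  increments:
    - [[0,0,0,0.005,0,0,0],[0,0,0,0.01,0,0,0],[0,0,0,0.01,0,0,0],[0,0,0,0.01,0,0,0]]

```text
time: 10.57
tool_pos: [0.4693, 0.0255, 0.3027]
ee_rot: [-3.141, 0.001, -2.788]
wrist_force: [-4.8, -0.7, 10.1]
width: 0.0219
```

Contact comes at z = 0.3027, exactly the predicted seated height. I'm relieving the push, then releasing.

>>> move_arm:
  increments:
    - [[0,0,0,-0.01,0,0,0],[0,0,0,-0.01,0,0,0],[0.5,0,0,-0.01,0,0,0],[0.5,0,0,-0.01,0,0,0],[0.7,0,0,-0.01,0,0,0],[0.9,0,0,-0.01,0,0,0],[0.9,0,0,-0.01,0,0,0],[0.9,0,0,-0.01,0,0,0]]

```text
time: 11.23
tool_pos: [0.4694, 0.0255, 0.3014]
ee_rot: [3.141, -0.0, -2.788]
wrist_force: [0.1, 0.6, 0.5]
width: 0.0582
```

>>> move_arm:
  increments:
    - [[0.9,0,0,0,0,0,0],[0.9,0,0,0,0,0,0],[0.9,0,0,0,0,0,0],[0.9,0,0,0,0,0,0],[0.9,0,0,0,0,0,0],[0.9,0,0,0,0,0,0]]

```text
time: 11.73
tool_pos: [0.4694, 0.0255, 0.3017]
ee_rot: [3.142, 0.0, -2.788]
wrist_force: [0.3, 0.4, -0.5]
width: 0.0846
```

```bash
python3 -c "
from h import *
inc((.469,.0256,.42),200.4)
from bench import robot
p=robot.camera_params('wrist'); im,d=robot.snapshot('wrist')
cv2.imwrite('pics/w6.png',im[:,:,::-1])
"
```

```text
t 11.73 pos [0.4694 0.0255 0.3017] rpy [ 1.8000e+02  1.0000e-02 -1.5974e+02] F [ 0.3  0.4 -0.5] w 0.0846 q [-0.07 -0.05  1.71  0.    1.48 -1.99]
need [ 0.003  0.003 -1.183] [ 0.      0.0001 -0.0015]
```

View pics/w6.png

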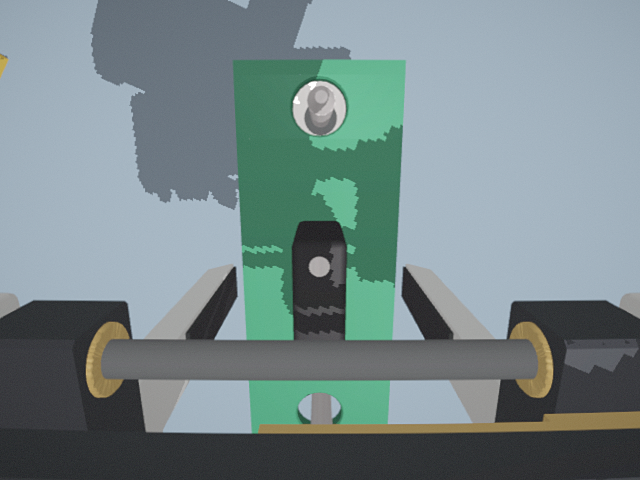

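Released: the fingers are clear and the plate is seated on both pins. I'm retreating straight up.

>>> move_arm:
  increments:
    - [[0.9,0,0,-0.1,0,0,0],[0.9,0,0,-0.3,0,0,0],[0.9,0,0,-0.55,0,0,0],[0.9,0,0,-0.8,0,0,0],[0.9,0,0,-1,0,0,0],[0.9,0,0,-1,0,0,0],[0.9,0,0,-1,0,0,0]]

```text
time: 12.37
tool_pos: [0.4695, 0.0254, 0.4034]
ee_rot: [-3.14, 0.003, -2.788]
wrist_force: [0.4, 0.1, -2.0]
width: 0.0846
```

```bash
python3 -c "
from h import *
inc((.469,.0256,.42),200.4)
from bench import robot
p=robot.camera_params('wrist'); im,d=robot.snapshot('wrist'); z=p
cv2.imwrite('pics/w7.png',im[:,:,::-1]);np.savez('w7.npz',im=im,d=d,**p)
s,_=robot.snapshot('scene');cv2.imwrite('pics/s7.png',s[:,:,::-1])
im=im.astype(int);g=(im[:,:,1]>im[:,:,0]+30)&(im[:,:,1]>im[:,:,2]+15)&(d>0); g[320:]=0
v,u=np.nonzero(g); n=cv2.undistortPoints(np.c_[u,v].astype(float)[:,None],z['mtx'],np.array([float(z['k1']),0,0,0,0]))[:,0]
X=(np.c_[n,np.ones(len(n))]*d[v,u][:,None]-z['t'])@z['R']
X=X[abs(X[:,2]-np.median(X[:,2]))<.01]
A=np.c_[X[:,:2],np.ones(len(X))]; q=np.linalg.lstsq(A,X[:,2],rcond=None)[0]; print('slope',q[:2],'top z',np.median(X[:,2]))
"
```

```text
t 12.37 pos [0.4695 0.0254 0.4034] rpy [-179.92    0.2  -159.74] F [ 0.4  0.1 -2. ] w 0.0846 q [-0.07 -0.09  1.55  0.    1.68 -1.99]
need [ 0.003  0.003 -0.166] [-0.0009  0.0022 -0.0015]
slope [0.00089669 0.00039644] top z 0.09801387786872913
```

View pics/w7.png

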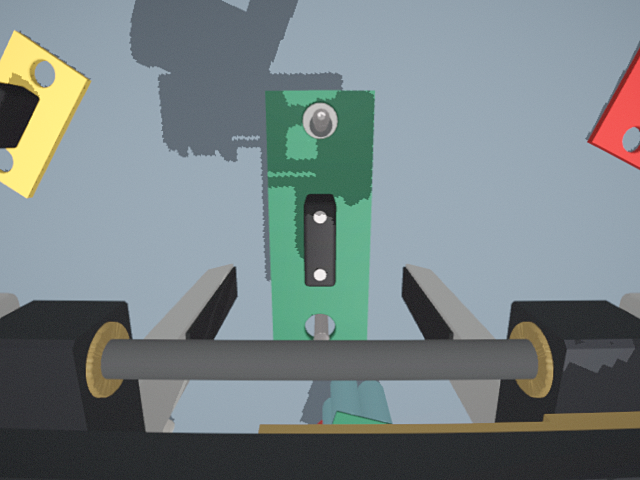

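View pics/s7.png

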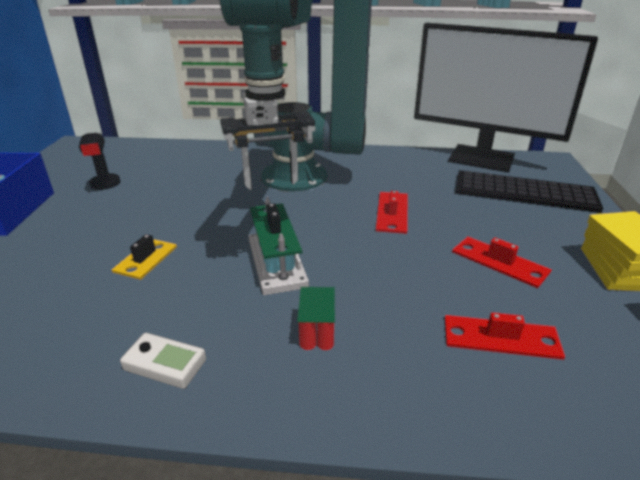

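The plate is flat (slope under 0.1°) with its underside at 90 mm and both pins through. The yellow plate and the pack are where they were. I'll let the arm settle, then hand in.

>>> move_arm:
  increments:
    - [[0.9,0,0,0,0,0,0],[0.9,0,0,0,0,0,0],[0.9,0,0,0,0,0,0],[0.9,0,0,0,0,0,0]]

```text
time: 12.8
tool_pos: [0.4693, 0.0254, 0.4009]
ee_rot: [3.141, -0.001, -2.788]
wrist_force: [-0.6, -0.2, 0.5]
width: 0.0844
```

```bash
python3 -c "
from h import *
z=load('w7')
a=toworld(z,[(320,217),(320,275)],.143); print('handle centre',a.mean(0))
from bench import robot
print(robot.close_job())"
```

```text
handle centre [0.46833603 0.02380424 0.143     ]
the job is handed in; nothing more can be done
None
```

I picked up the green plate by its handle and carried it level to the fixture. I lowered it over both guide pins until it touched the cells, then let go, backed straight up and handed the job in at 12.8 s of the 42 s allowed.

**Last checks:**
- **Seating:** the plate's top measured 98 mm above the table, so the underside is at 90 mm. Its slope is under 0.1 degrees, and both pins show through the holes.
- **Centring:** the handle centre is at (0.468, 0.024), against a fixture centre of (0.467, 0.024). That is about 1.5 mm off.
- **Release:** the fingers are open and about 0.1 m above the seated position, touching nothing.
- **Bystanders:** the yellow plate and the finished pack look unmoved in the scene picture. I did not measure their positions.

**Disagreement:** while the plate was held, the wrist camera gave a hole spacing of about 165 mm instead of 168 mm. The far hole was partly hidden, so I relied on the near hole and the pins instead.

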